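# Set the portioning guide and load the loaf

### The job

Turn the black knob of the portioning guide, a little at a time, until the black pointer stands at the red tab (not the blue one), and let go of the knob. Then lift the long loaf off the freely spinning turntable and lay it in the guide between the two low rails, its end up against the steel stop, without dropping it or shifting the stop. Leave the round roll on the turntable, and the jar and scraper where they are.

Things in the scene. Friction and masses are not known exactly. Their poses are not given: they have to be found in the camera images.
- guide: Fixed portioning guide: pale board 150 (x) by 340 (y) by 15 mm high; green gearbox 100 x 100 x 50 mm high with the knob at y = +165 mm. Two steel rails along y, 8 mm high above the board, 76 mm apart inside, y -175 to +25 mm, either side of the centre line x = 0: the loaf's place. White scale along the +x edge. Origin: on the table, gearbox at +y, z up.
- knob (a joint): Angle of the knob in rad, -3.7 to 3.7, positive clockwise seen from above. It drives the stop and its pointer through a rack: each rad clockwise moves them 10 mm towards the guide's +y (towards the knob). It stays where it is left; turning takes about 0.15 N m.
- knob_grip (a point): Centre of the knob's grip bar: black, 62 mm long along this point's x, 14 mm thick (y) and 34 mm tall, 17 mm of it above this point; a white line on top. Its axis is vertical, 79 mm above the table, on top of the gearbox. A disc 64 mm in diameter lies 19 mm below this point.
- stop: Steel stop plate that slides along the guide's y, 82 (x) by 12 (y) mm, top 59 mm above the table, with a black pointer arm reaching over the white scale to +x. Origin: on the board's top (15 mm above the table), on the guide's centre line, in the middle of the plate's thickness. Axes as the guide's.
- pointer_tip (a point): Tip of the black pointer (3.5 mm wide), 100 mm to +x of the stop's centre, 39 mm above the table; axes as the guide's.
- stop_face (a point): Foot of the stop's face towards the rails (its -y face), on the board's top and the guide's centre line; axes as the guide's.
- red_tab_mark (a point): Nose tip (5 mm wide) of the red tab, fixed, 14 mm wide and 40 mm high, standing at the scale's outer edge, 3 mm beyond the pointer's tip; axes as the guide's. The red tab may stand on either side of the pointer.
- blue_tab_mark (a point): The same of the blue tab, not wanted now.
- turntable: Fixed foot of the turntable. Origin: on the table on its axis. It carries an aluminium platter 290 mm in diameter that spins freely, top 60 mm above the table.
- loaf: Long brown floured loaf lying on the platter off its centre, 150 mm long (x), round, 62 mm in diameter, rounded ends, flat foot, 0.2 to 0.4 kg. Origin: centre of the underside; x along the loaf, z up; its axis is 31 mm above the origin.
- round_roll: Small golden round roll on the other side of the platter, 68 mm in diameter, 45 mm high; to stay on the platter. Origin: centre of the underside.
- jar: Glass jar with wooden lid, 84 mm in diameter, 130 mm high; bystander.
- scraper: Dough scraper with dark wooden handle 120 mm long, 24 mm high, blade 100 mm; bystander.

How it is judged (in metres and radians):
On the way, in this order (a step that is already met when the one before it is completed fails the run):
1. the pointer stands within 2.5 mm of the red tab's nose along the scale, the knob at rest and let go, with the loaf still on the turntable (y of pointer_tip in the frame of red_tab_mark between -0.0025 and 0.0025 m and velocity of joint knob between -0.05 and 0.05 rad/s and contact force between the fingers and guide below 0.3 N and horizontal distance between loaf and turntable below 0.1 m), for 0.3 s.
2. the loaf is carried by the gripper, its underside over 90 mm above the table (height (world z) of loaf above 0.09 m and contact force between the fingers and loaf above 1 N), for 0.2 s.
At the end, for the whole second after the job is handed in: Pointer still within 2.5 mm of the red nose along the scale; loaf at rest on the board between the rails, upright, within 0.15 rad and 12 mm of the guide's centre line, its end within 10 mm of the stop (its centre 70 to 85 mm from stop_face); gripper touching nothing; round roll on the platter (y of pointer_tip in the frame of red_tab_mark between -0.0025 and 0.0025 m and y of loaf in the frame of stop_face between -0.085 and -0.07 m and x of loaf in the frame of stop_face between -0.012 and 0.012 m and z of loaf in the frame of stop_face between -0.005 and 0.006 m and angle between the x axis of loaf and the y axis of guide, either way round below 0.15 rad and angle between loaf's own z axis and vertical below 0.15 rad and linear speed of loaf below 0.02 m/s and contact force between the fingers and anything else below 0.3 N and height (world z) of round_roll above 0.05 m).
It fails at once if the stop or its pointer is pushed directly by the robot (over 4 N) instead of by the knob (contact force between any of the fingers, the arm and stop above 4 N).
It fails at once if the loaf, once off the turntable, is let go in the air, its underside more than 12 mm above the board (horizontal distance between loaf and turntable above 0.2 m and height (world z) of loaf above 0.027 m and contact force between the fingers and loaf below 0.05 N).
It fails at once if the loaf is rammed into the guide (over 60 N) (contact force between loaf and guide above 60 N).
It fails at once if the round roll falls off the turntable (height (world z) of round_roll below 0.04 m).
It fails at once if a bystander (the jar or the scraper) is moved more than 30 mm (distance of any of jar, scraper from where it was at the start of the episode above 0.03 m).
It also fails if it takes over 64 s, if anything falls off the work surface, if the arm or the gripper's body presses on something with over 40 N, if the wrist force passes 120 N, or if a joint passes its speed limit or range.

### The arm

A 6-joint arm with a two-finger parallel gripper is mounted at the origin on the work surface. World frame = base frame: x ahead of the robot, y to its left, z up, the work surface at z = 0. Lengths are in mm, angles in degrees, forces in N, time in s.
With the tool pointing down it reaches from about 300 to 750 mm from the base axis. Payload 8.5 kg.
Tool frame: the origin (TCP) lies midway between the tips of the shut fingers; the grasp point (between the pads) lies behind it (env.grip_depth is the z of the grasp point in the tool frame, in mm); z points along the fingers, y is the line along which they close (so a half turn about z gives the same grasp; the last joint's range is limited). The gripper opens to 88 mm and grips with 3 to 60 N. Pads are 18 mm wide; open, the fingers measure 123 mm over their backs; the gripper's body (75 mm by 187 mm) begins 45 mm behind the grasp point.
Start: joints at [-89.456, 21.807, 74.336, -0, 83.858, -12.336], TCP at [122.597, -536.144, 238.748] pointing down, gripper open.
Joint ranges: [-178.18, 178.18], [-50.72, 133.34], [12.68, 142.11], [-81.47, 261.47], [9.98, 163.14], [-165.26, 165.26]. Speed limits (degrees/s): [136.94, 136.94, 180, 180, 180, 180].

### API

Orientations are given as a 3x3 rotation matrix whose columns are the frame's x, y, z axes.
In Python, from plant import monitor, cams, env, search_frame gives the robot as it stands.
- The arm moves only by the tool apply_moves, never from a script. Its argument "targets" is text: rows parted by semicolons, each of 5 numbers parted by spaces: the shift along the tool's x, y, z in cm, then the turn about the tool's z in rad, then the gripper command: -1 is shut, 1 is fully open, values between are in proportion. In form: x y z yaw fingers; .... A call has 1 to 20 rows; each row is the pose to reach, as a shift and turn from the pose commanded when the call began, along the tool's axes at that moment; what a row does not reach only later rows make up. A row lasts 1/12 s, in which the tool goes at most 41.7 mm and 7.16 degrees, less where a joint would pass 70% of its speed; a pose out of reach is approached as far as the arm can. A call with a gripper value outside its range is refused whole. The fingers move at their own pace and stop on an object; "newtons" is the grip in N (left out, the last holds). Time passes only in rows, so rows that repeat a pose let the fingers close. It gives the time, the measured TCP pose, the force, the opening and the grip force at its end, in the units of the state.
- monitor.observe(): the state, without advancing time (a new reading comes with each control period).
- cams.capture(name): name is "scene" or "top"; returns the picture (420x560x3 uint8, red, green, blue); there is no depth.
- cams.camera_model(name): a dict with "fx", "fy", "cx", "cy" (pixels), "camera_from_world" (4x4, takes a point from world to camera coordinates). Camera axes: x right, y up, looking along -z (the intrinsics and any distortion apply to the point x, -y, -z); pixel columns grow to the right and rows downward; lengths in mm; the calibration is good to about 2 mm. A picture is of the moment at which its call begins. camera_model takes no time and is no camera call.
- env.job_done(): hands the job in; it is judged then, once.
Trained networks look in the newest picture that a camera, given by its name, has taken for a name from the list of things; names that differ only in an ending like _2 or _b are one class to them, and where a whole thing is asked for, a point or a joint stands for the part that bears it (a point fixed in the world has none). Each returns a list of dicts, best first, with "score" (0 to 1); they miss things now and then, are a little off and sometimes report something else, mostly with a low value. They report only what shows in the picture. A call takes as long as a camera call.
- search_frame(name, camera): "at" ([column, row] in pixels, amid what is visible of it).
The state is a dict: "time": time; "joint_positions": joint angles; "dq": joint speeds; "joint_efforts": joint torques, N m; "position": TCP position; "tcp_rot": TCP orientation; "contact_force": force on the tool from outside, world axes, zero at the start; "ft_torque": the same for the moment, N m; "finger_gap": finger opening in mm; "grasp_force": force on a finger pad.
Only numpy, scipy, OpenCV 4.12 (cv2) and the standard library are available. Lean on these libraries where they do the work, as an engineer would, in place of code of your own. Each camera call takes 0.05 s, during which the arm holds its last target. There are 200 camera calls.

## Working session

There is one attempt and no reset: what is moved stays moved. The work goes in short steps, Python scripts to look and compute and a tool call to move; the robot and the scene stay as the last step left them, time stands still between calls to the robot, and variables do not carry over. Pictures are saved under pics/ and viewed, at most 10 in all, crops included, and the job is handed in when it is done.

Besides the shell and the picture viewer there is one more tool, called after "Request:" as name(argument=value, ...) on one line, values as JSON. apply_moves: Moves the arm, as the interface text tells. Its arguments: {"type":"object","properties":{"targets":{"type":"string"},"newtons":{"type":"number"}},"required":["targets"]}

```bash
ls; mkdir -p pics; python3 - <<'E'
from plant import monitor, cams, env, search_frame
import cv2,numpy as np
for n in("scene","top"):
    cv2.imwrite(f"pics/{n}0.png",cams.capture(n)[:,:,::-1])
    m=cams.camera_model(n);print(n,{k:(np.round(v,3).tolist()) if not isinstance(v,str) else v for k,v in m.items()})
    for t in("guide","knob_grip","pointer_tip","stop","red_tab_mark","loaf","round_roll","turntable"):
        print(t,[(np.round(d["at"]).tolist(),round(d["score"],2)) for d in search_frame(t,n)][:3])
s=monitor.observe();print(s["time"],s["position"],s["tcp_rot"],env.grip_depth,s["finger_gap"])
E
```

```text
pics
scene {'fx': 486.987, 'fy': 486.987, 'cx': 276.155, 'cy': 203.022, 'camera_from_world': [[0.346, 0.938, -0.009, -151.17], [-0.539, 0.207, 0.816, 197.904], [0.768, -0.278, 0.577, -1590.967], [0.0, 0.0, 0.0, 1.0]]}
guide [([364.0, 218.0], 0.7)]
knob_grip [([412.0, 184.0], 0.8)]
pointer_tip [([377.0, 205.0], 0.62)]
stop [([376.0, 204.0], 0.59)]
red_tab_mark [([298.0, 283.0], 0.28)]
loaf [([174.0, 232.0], 0.89)]
round_roll [([223.0, 214.0], 0.59)]
turntable [([188.0, 245.0], 0.73)]
top {'fx': 486.897, 'fy': 486.897, 'cx': 283.176, 'cy': 216.164, 'camera_from_world': [[-0.023, -0.999, -0.028, 17.846], [0.981, -0.028, 0.192, -533.605], [-0.192, -0.023, 0.981, -976.727], [0.0, 0.0, 0.0, 1.0]]}
guide [([196.0, 229.0], 0.76)]
knob_grip [([123.0, 232.0], 0.92), ([192.0, 228.0], 0.72)]
pointer_tip [([177.0, 232.0], 0.76)]
stop [([176.0, 235.0], 0.66), ([169.0, 175.0], 0.55), ([196.0, 228.0], 0.18)]
red_tab_mark []
loaf [([416.0, 224.0], 0.92), ([192.0, 175.0], 0.68)]
round_roll [([358.0, 244.0], 0.69)]
turntable [([398.0, 247.0], 0.77)]
0.9 [ 122.58571463 -536.15223532  238.75826678] [[ 9.74851000e-01  2.22857638e-01  5.61437913e-06]
 [ 2.22857638e-01 -9.74851000e-01 -1.48584728e-05]
 [ 2.16185895e-06  1.57360044e-05 -1.00000000e+00]] -18.700000000000003 87.68204183019459
```

```bash
python3 - <<'E'
import cv2
a=cv2.imread("pics/top0.png");b=cv2.imread("pics/scene0.png")
cv2.imwrite("pics/top0b.png",cv2.resize(a,(800,600),interpolation=cv2.INTER_CUBIC))
cv2.imwrite("pics/top0c.png",cv2.resize(a[130:320,90:310],(792,684*600//684),interpolation=cv2.INTER_CUBIC) if 0 else cv2.resize(a[140:300,90:302],None,fx=3.75,fy=3.75,interpolation=cv2.INTER_CUBIC))
E
```

```text
(no output)
```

View pics/top0b.png

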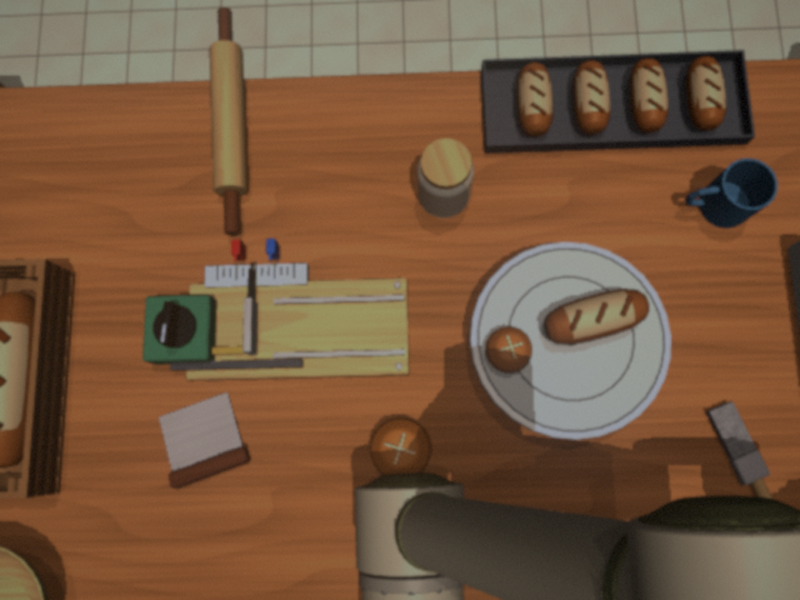

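View pics/top0c.png

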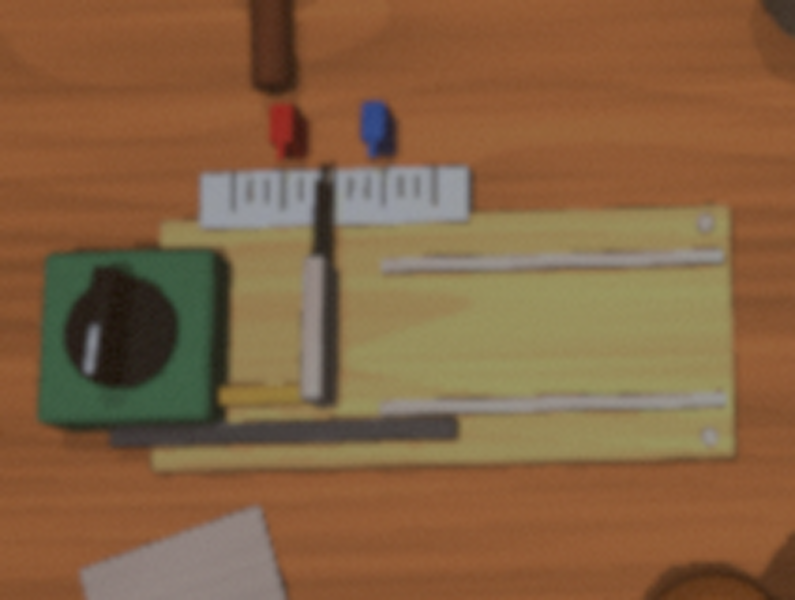

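View pics/scene0.png

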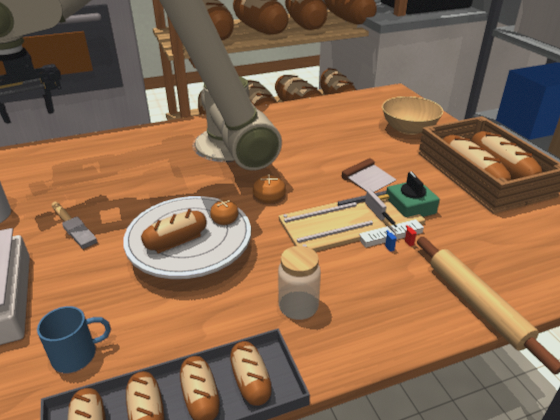

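The top view shows the red tab nose at about (167,182) px and blue at about (189,182). The pointer is at about (177,185), between them, and the knob is at about (121,230) with its bar nearly along world x. The loaf is at about (418,221), with the roll at about (358,244) next to its left end.

```bash
cat > h.py <<'E'
import numpy as np,cv2
from scipy.optimize import least_squares
from plant import monitor, cams, env, search_frame
def proj(P,n="top"):
    m=cams.camera_model(n);T=np.array(m["camera_from_world"])
    c=np.atleast_2d(P)@T[:3,:3].T+T[:3,3]
    return np.c_[m["cx"]+m["fx"]*c[:,0]/-c[:,2],m["cy"]-m["fy"]*c[:,1]/-c[:,2]]
def unproj(px,z,n="top"):
    m=cams.camera_model(n);T=np.array(m["camera_from_world"]);R,t=T[:3,:3],T[:3,3]
    p=np.atleast_2d(px).astype(float)
    d=np.c_[(p[:,0]-m["cx"])/m["fx"],-(p[:,1]-m["cy"])/m["fy"],-np.ones(len(p))]@R
    o=-R.T@t
    return o+d*((z-o[2])/d[:,2])[:,None]
def gpt(g,P):  # guide pose (x,y,yaw) -> world
    c,s=np.cos(g[2]),np.sin(g[2]);P=np.atleast_2d(P)
    return np.c_[g[0]+c*P[:,0]-s*P[:,1],g[1]+s*P[:,0]+c*P[:,1],P[:,2]]
E
cat > a.py <<'E'
from h import *
c=lambda x,y:(90+(x+.5)/3.75-.5,140+(y+.5)/3.75-.5)
G=np.array([(75,-170,15),(-75,-170,15),(-75,170,15),(75,170,15),(50,115,65),(-50,115,65),(-50,215,65),(50,215,65)],float)
px=np.array([c(728,206),c(735,457),c(152,470),c(160,222),c(221,250),c(214,422),c(38,424),c(47,256)])
for zt in(50,65):
    G[4:,2]=zt
    r=least_squares(lambda g:(proj(gpt(g,G))-px).ravel(),[400,250,0],x_scale=[10,10,.1]);print(zt,r.x,r.cost);print(np.round(r.fun.reshape(-1,2),1).tolist())
g=r.x
r=least_squares(lambda g:(proj(gpt(g,G[:4]))-px[:4]).ravel(),[400,250,0],x_scale=[10,10,.1]);g=r.x;print("board",g)
print("knob pred",gpt(g,[0,165,79]), "px",proj(gpt(g,[0,165,79])),"scene px",proj(gpt(g,[0,165,79]),"scene"))
L=unproj([c(95,325),c(88,375)],96);print("line",L,np.degrees(np.arctan2(*(L[1]-L[0])[[1,0]])))
for n,p,z in(("pointer",c(325,168),39),("red",c(287,156),39),("blue",c(373,156),39)):
    w=unproj([p],z)[0];e=w[:2]-g[:2];cc,s=np.cos(g[2]),np.sin(g[2]);print(n,w,"guide:",cc*e[0]+s*e[1],-s*e[0]+cc*e[1])
im=cv2.imread("pics/top0.png");hsv=cv2.cvtColor(im,cv2.COLOR_BGR2HSV)
mk=np.zeros(im.shape[:2],np.uint8);cv2.circle(mk,(400,239),64,255,-1)
m=((hsv[:,:,1]>90)&(mk>0)).astype(np.uint8)
n,lab,st,ce=cv2.connectedComponentsWithStats(m)
for i in range(1,n):
    if st[i,4]>150:
        ys,xs=np.nonzero(lab==i);print("blob",st[i],ce[i]);rr=cv2.minAreaRect(np.c_[xs,ys].astype(np.float32));print(rr)
        b=cv2.boxPoints(rr);print(unproj(b,91)[:,:2].round(1).tolist())
for t,z in(("jar",130),("turntable",60)):
    for n in("top",):cams.capture(n);print(t,[(d["score"],unproj([d["at"]],z)[0].round()) for d in search_frame(t,n)[:1]])
E
python3 a.py
```

```text
50 [5.15540323e+02 1.74109649e+02 8.17717798e-04] 12.222716617681673
[[-0.8, -0.4], [-1.0, 0.5], [-2.4, 1.2], [-2.0, -0.1], [1.3, -0.7], [1.8, -0.1], [1.6, 0.7], [1.4, -0.9]]
65 [5.14552758e+02 1.71386333e+02 4.78834082e-03] 6.815573104247601
[[0.3, -0.3], [0.4, 0.6], [-1.1, 1.9], [-1.0, 0.6], [0.3, -1.6], [1.0, -0.3], [0.1, 0.7], [-0.2, -1.6]]
board [ 5.16148041e+02  1.70724892e+02 -1.38210383e-03]
knob pred [[516.37608853 335.72473391  79.        ]] px [[122.59571288 226.45819136]] scene px [[410.20551841 182.07364362]]
line [[514.02101088 345.23631907  96.        ]
 [486.74165511 347.85130835  96.        ]] 174.52437815629747
pointer [613.53460788 235.76328601  39.        ] guide: 97.29658360868437 65.1729306926512
red [621.43501368 258.17757468  39.        ] guide: 105.16600299996851 87.59811712739878
blue [619.89146916 207.80096834  39.        ] guide: 103.69208563379506 37.21942556688684
blob [ 382  203   72   38 1448] [416.47030387 221.01864641]
((417.54296875, 221.1547088623047), (29.066125869750977, 73.22736358642578), 74.47589111328125)
[[519.1, -189.0], [555.5, -333.6], [497.5, -344.0], [461.8, -201.0]]
blob [340 229  32  32 736] [355.58016304 244.41576087]
((355.6000061035156, 244.30003356933594), (30.857736587524414, 30.4105224609375), 26.56505012512207)
[[452.4, -98.7], [506.8, -128.4], [477.2, -182.1], [423.5, -152.0]]
jar [(0.92, array([707., -57., 130.]))]
turntable [(0.91, array([ 458., -229.,   60.]))]
```

```bash
python3 - <<'E'
from h import *
a=cv2.imread("pics/top0.png")[200:260,90:160];b=cv2.imread("pics/scene0.png")[160:220,370:440]
f=lambda i:cv2.resize(np.clip(i.astype(float)*2.0,0,255).astype(np.uint8),None,fx=5.7,fy=5.7,interpolation=cv2.INTER_CUBIC)
cv2.imwrite("pics/k.png",np.hstack([f(a),f(b)]))
g=np.array([516.1,170.7,-.0014])
print(proj(gpt(g,[[0,165,62],[0,165,96],[-15,166,96]])).round(1).tolist(),proj(gpt(g,[[0,165,62],[0,165,96]]),"scene").round(1).tolist())
E
```

```text
[[125.4, 227.9], [119.7, 225.1], [118.9, 232.4]] [[409.2, 187.6], [411.2, 176.4]]
```

View pics/k.png

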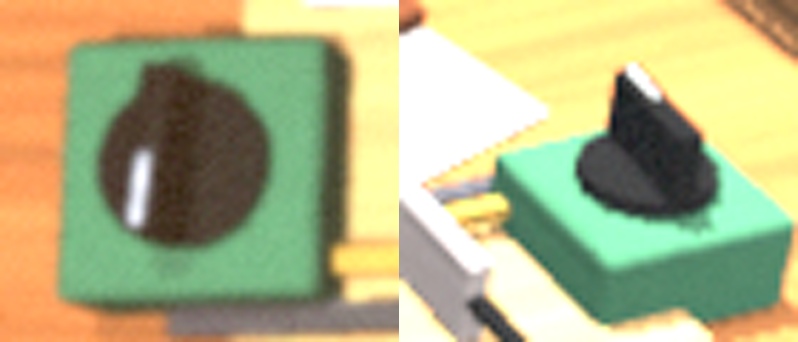

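```bash
cat >> h.py <<'E'
def tri(pt,ps):
    f=lambda X:np.r_[(proj(X,"top")-pt).ravel(),(proj(X,"scene")-ps).ravel()]
    r=least_squares(f,[500,0,60],x_scale=10);return r.x.round(1),r.fun.round(2)
E
python3 - <<'E'
from h import *
print("disc",tri((122,227.6),(413.3,190.8)))
print("mid",tri((115.4,226.7),(415.8,177.5)))
print("end",tri((113.7,238.9),(410.5,171.7)))
# gearbox top corners in scene crop
s=lambda x,y:(370+(x-399)/5.7-.4,160+y/5.7-.4)
c=lambda x,y:(90+x/5.7-.4,200+y/5.7-.4)
print("gb -x-y",tri(c(325,295),s(498,157)))
print("gb +x-y",tri(c(328,40),s(607,268)))
print("gb +x+y",tri(c(72,45),s(790,228)))
E
```

```text
disc (array([519.3, 347.4,  51. ]), array([-0.17, -0.08, -0.21,  0.07]))
mid (array([515.3, 348.6,  88.4]), array([-0.69, -0.33, -0.91,  0.29]))
end (array([489.6, 349.8,  90.8]), array([-0.53, -0.25, -0.72,  0.22]))
gb -x-y (array([469. , 297.5,  42.4]), array([-0.96, -0.42, -1.27,  0.33]))
gb +x-y (array([565. , 297.4,  44.1]), array([-0.29, -0.13, -0.35,  0.1 ]))
gb +x+y (array([565.6, 394.4,  42.4]), array([ 0.34,  0.17,  0.42, -0.15]))
```

```bash
cat > fit.py <<'E'
from h import *
c=lambda x,y:(90+(x+.5)/3.75-.5,140+(y+.5)/3.75-.5)
k=lambda x,y:(90+x/5.7-.4,200+y/5.7-.4)
s=lambda x,y:(370+(x-399)/5.7-.4,160+y/5.7-.4)
TG=np.array([(75,-170,15),(-75,-170,15),(-75,170,15),(75,170,15),(50,115,50),(-50,115,50),(-50,215,50),(50,215,50),(0,165,61)],float)
TP=np.array([c(728,206),c(735,457),c(152,470),c(160,222),k(328,40),k(322,297),k(60,300),k(72,42),k(185,160)])
SG=np.array([(-50,115,50),(50,115,50),(50,215,50),(0,165,61)],float)
SP=np.array([s(498,157),s(607,268),s(790,228),s(648,178)])
def f(v,full=0):
    g=v[:3]
    def dp(G,n,kk,sh):
        p=proj(gpt(g,G),n);m=cams.camera_model(n);o=np.array([m["cx"],m["cy"]]);u=(p-o)/m["fx"]
        return o+(p-o)*(1+kk*(u**2).sum(1))[:,None]+sh
    return np.r_[(dp(TG,"top",v[3],v[5:7])-TP).ravel(),(dp(SG,"scene",v[4],v[7:9])-SP).ravel(),v[3:5]/.15,v[5:9]/1.]
r=least_squares(f,[516,172,0,0,0,0,0,0,0],x_scale=[10,10,.1,.1,.1,1,1,1,1])
print(r.x.round(3),r.cost);print(r.fun[:26].reshape(-1,2).round(1).tolist());print("knob",gpt(r.x,[0,165,79]))
E
python3 fit.py
```

```text
[ 5.18656e+02  1.77283e+02 -2.00000e-03  1.30000e-02 -8.00000e-02
  1.10200e+00  1.11200e+00  1.47200e+00  1.32800e+00] 23.787966154104787
[[-1.0, -0.4], [-1.5, 0.4], [-3.0, 0.8], [-2.4, -0.6], [2.3, -1.4], [1.8, -0.1], [0.5, 0.6], [0.8, -0.6], [1.4, 0.2], [-1.6, -0.3], [-0.2, 0.8], [1.1, -0.3], [-0.7, -1.4]]
knob [[518.99414692 342.28311987  79.        ]]
```

```bash
sed -i 's/-170,15/-180,15/g; s/,170,15/,160,15/g' fit.py; cat >> fit.py <<'E'
def g2(w):
    g=r.x;e=np.array(w[:2])-g[:2];cc,s_=np.cos(g[2]),np.sin(g[2]);return cc*e[0]+s_*e[1],-s_*e[0]+cc*e[1]
for n,p in(("ptr",c(325,168)),("red",c(287,156)),("blue",c(373,156)),("rail end",c(723,257)),("rail end",c(384,266)),("rail",c(723,400)),("plate",c(313,255)),("plate",c(313,400))):
    z={"rai":23,"pla":59}.get(n[:3],39);w=unproj([np.array(p)-r.x[5:7]],z)[0];print(n,np.round(g2(w),1))
for p in(k(145,152),k(135,222)):print("line",unproj([np.array(p)-r.x[5:7]],96)[0])
E
python3 fit.py
```

```text
[ 5.18195e+02  1.82765e+02 -2.00000e-03 -9.30000e-02 -1.43000e-01
  2.20000e-01  1.01700e+00  6.76000e-01  1.71600e+00] 6.543510094205043
[[0.1, -0.4], [-0.3, 0.4], [-0.0, 0.3], [0.3, -0.3], [0.0, -1.2], [-0.4, -0.2], [-0.0, 0.2], [0.1, -0.2], [-0.2, 0.3], [-1.1, -0.4], [0.2, 0.6], [0.8, -0.4], [-0.6, -1.5]]
knob [[518.51206101 347.76434947  79.        ]]
ptr [97.5 53.7]
red [105.4  76.2]
blue [104.   25.8]
rail end [  41.8 -176.3]
rail end [41.8 21.8]
rail [ -42.  -174.6]
plate [41.5 54.5]
plate [-41.1  52.6]
line [516.19853758 345.63429432  96.        ]
line [491.04304338 348.11461256  96.        ]
```

Request:
apply_moves(targets="41.6 -35.2 0 -1.6 0.2; 41.6 -35.2 0 -1.6 0.2; 41.6 -35.2 0 -1.6 0.2; 41.6 -35.2 0 -1.6 0.2; 41.6 -35.2 0 -1.6 0.2; 41.6 -35.2 0 -1.6 0.2; 41.6 -35.2 0 -1.6 0.2; 41.6 -35.2 0 -1.6 0.2; 41.6 -35.2 0 -1.6 0.2; 41.6 -35.2 0 -1.6 0.2; 41.6 -35.2 0 -1.6 0.2; 41.6 -35.2 0 -1.6 0.2; 58.3 -77.4 6.9 -2.82 0.2; 58.3 -77.4 6.9 -2.82 0.2; 58.3 -77.4 6.9 -2.82 0.2; 58.3 -77.4 6.9 -2.82 0.2; 58.3 -77.4 6.9 -2.82 0.2; 58.3 -77.4 6.9 -2.82 0.2; 58.3 -77.4 6.9 -2.82 0.2; 58.3 -77.4 6.9 -2.82 0.2", newtons=30)

```text
time: 2.77
position: [486.6, 189.9, 192.5]
tcp_rot: [[-0.917, 0.399, 0.0], [0.399, 0.917, 0.0], [-0.0, 0.0, -1.0]]
contact_force: [1.0, -0.4, -0.7]
finger_gap: 52.8
grasp_force: 0.0
```

Request:
apply_moves(targets="0 0 0 0 0.2; 0 0 0 0 0.2; 0 0 0 0 0.2")

```text
time: 3.02
position: [486.6, 187.4, 192.6]
tcp_rot: [[-0.914, 0.405, -0.0], [0.405, 0.914, -0.0], [0.0, -0.0, -1.0]]
contact_force: [0.1, -0.3, 0.6]
finger_gap: 52.6
grasp_force: 0.0
```

```bash
cat >> h.py <<'E'
def to(p,psi_deg):
    s=monitor.observe();R=np.array(s["tcp_rot"]);d=R.T@(np.array(p)-s["position"])/10
    a=np.radians(psi_deg)-np.arctan2(R[1,0],R[0,0]);a=-(a+np.pi)%(2*np.pi);a=a-2*np.pi if a>np.pi else a
    a=np.arctan2(np.sin(-(np.radians(psi_deg)-np.arctan2(R[1,0],R[0,0]))),np.cos(np.radians(psi_deg)-np.arctan2(R[1,0],R[0,0])))
    print("t",round(s["time"],2),"pos",np.round(s["position"],1),"gap",round(s["finger_gap"],1),"J",np.round(s["joint_positions"],1)[[0,5]],"F",np.round(s["contact_force"],1),"-> move",np.round(d,2),"yaw",round(a,3))
E
python3 -c "
from h import *
to([518.5,348,130],174.4)"
```

```text
t 3.02 pos [486.6 187.4 192.6] gap 52.6 J [  8. -58.] F [ 0.1 -0.3  0.6] -> move [ 3.59 15.98  6.26] yaw -0.32
```

Request:
apply_moves(targets="3.6 16 6.3 -0.32 0.2; 3.6 16 6.3 -0.32 0.2; 3.6 16 6.3 -0.32 0.2; 3.6 16 6.3 -0.32 0.2; 3.6 16 6.3 -0.32 0.2; 3.6 16 6.3 -0.32 0.2; 3.6 16 6.3 -0.32 0.2; 3.6 16 6.3 -0.32 0.2")

```text
time: 3.68
position: [519.1, 346.6, 130.8]
tcp_rot: [[-0.995, 0.099, 0.001], [0.099, 0.995, 0.0], [-0.001, 0.0, -1.0]]
contact_force: [0.6, -0.6, 0.4]
finger_gap: 53.0
grasp_force: 0.0
```

```bash
python3 -c "
from h import *
to([518.5,348,66],174.4)
a=cams.capture('scene')[130:230,350:470,::-1];b=cams.capture('top')[180:280,70:190,::-1]
f=lambda i:cv2.resize(np.clip(i.astype(float)*2,0,255).astype(np.uint8),None,fx=3.3,fy=3.3,interpolation=cv2.INTER_CUBIC)
cv2.imwrite('pics/k2.png',np.hstack([f(b),f(a)]))
"
```

```text
t 3.68 pos [519.1 346.6 130.8] gap 53.0 J [ 22.9 -61.4] F [ 0.6 -0.6  0.4] -> move [0.08 0.13 6.48] yaw -0.002
```

View pics/k2.png

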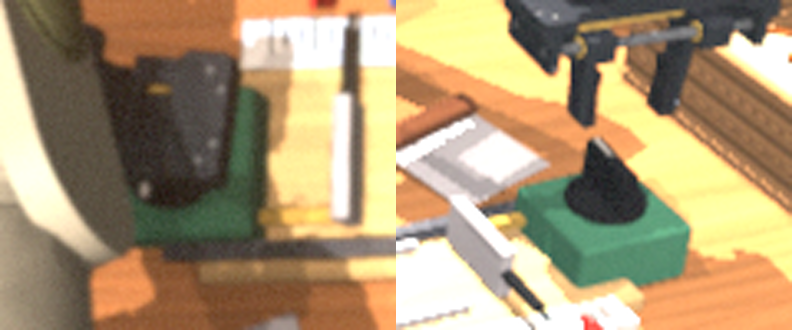

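The scene crop shows the open fingers straddling the knob bar at about (600,150) in the crop, centred to within a few mm. The pointer is unchanged. I'll lower and close gently, watching the force.

Request:
apply_moves(targets="0 0.1 3 0 0.2; 0 0.1 5.5 0 0.2; 0 0.1 6.4 0 0.2; 0 0.1 6.4 0 0.2; 0 0.1 6.4 0 0.2; 0 0.1 6.4 0 0.2; 0 0.1 6.4 0 -0.4; 0 0.1 6.4 0 -0.4; 0 0.1 6.4 0 -0.4; 0 0.1 6.4 0 -0.4; 0 0.1 6.4 0 -0.5; 0 0.1 6.4 0 -0.55; 0 0.1 6.4 0 -0.6; 0 0.1 6.4 0 -0.6; 0 0.1 6.4 0 -0.6", newtons=4)

```text
time: 5.03
position: [518.5, 348.6, 65.7]
tcp_rot: [[-0.995, 0.097, -0.001], [0.097, 0.995, -0.002], [0.0, -0.002, -1.0]]
contact_force: [-0.6, -5.2, 2.6]
finger_gap: 17.8
grasp_force: 2.6
```

Request:
apply_moves(targets="0 -0.1 0 0 -0.6; 0 -0.2 0 0 -0.6; 0 -0.2 0 0 -0.7; 0 -0.2 0 0 -1; 0 -0.2 0 0 -1; 0 -0.2 0 0 -1", newtons=4)

```text
time: 5.53
position: [518.4, 346.8, 65.6]
tcp_rot: [[-0.995, 0.097, -0.001], [0.097, 0.995, -0.001], [0.0, -0.002, -1.0]]
contact_force: [-0.5, -5.4, 1.1]
finger_gap: 14.1
grasp_force: 4.0
```

Request:
apply_moves(targets="0 -0.1 0 0 -1; 0 -0.1 0 0 -1; 0 -0.1 0 0 -1; 0 -0.1 0 0 -1", newtons=4)

```text
time: 5.87
position: [518.3, 346.7, 65.6]
tcp_rot: [[-0.995, 0.097, 0.0], [0.097, 0.995, 0.0], [-0.0, 0.0, -1.0]]
contact_force: [-0.3, 0.4, -0.5]
finger_gap: 13.9
grasp_force: 4.0
```

Request:
apply_moves(targets="0 0 0 0 -1; 0 0 0 0 -1; 0 0 0 0.1 -1; 0 0 0 0.2 -1; 0 0 0 0.3 -1; 0 0 0 0.4 -1; 0 0 0 0.5 -1; 0 0 0 0.6 -1; 0 0 0 0.6 -1", newtons=40)

```text
time: 6.62
position: [518.6, 347.3, 65.6]
tcp_rot: [[-0.764, 0.645, 0.001], [0.645, 0.764, 0.002], [0.0, 0.002, -1.0]]
contact_force: [2.0, 4.8, -2.2]
finger_gap: 13.6
grasp_force: 40.0
```

Request:
apply_moves(targets="0 0 0 0.1 -1; 0 0 0 0.2 -1; 0 0 0 0.3 -1; 0 0 0 0.4 -1; 0 0 0 0.5 -1; 0 0 0 0.6 -1; 0 0 0 0.7 -1; 0 0 0 0.8 -1; 0 0 0 0.9 -1; 0 0 0 1.0 -1; 0 0 0 1.1 -1; 0 0 0 1.2 -1; 0 0 0 1.3 -1; 0 0 0 1.4 -1; 0 0 0 1.4 -1", newtons=40)

```text
time: 7.87
position: [520.0, 347.5, 65.7]
tcp_rot: [[0.505, 0.863, 0.004], [0.863, -0.505, 0.002], [0.004, 0.002, -1.0]]
contact_force: [8.6, 6.9, -7.3]
finger_gap: 13.9
grasp_force: 40.0
```

```bash
cat > ptr.py <<'E'
from h import *
import sys
n=sys.argv[1]
b=cams.capture('top');cv2.imwrite(f'pics/{n}_full.png',b[:,:,::-1])
hsv=cv2.cvtColor(b,cv2.COLOR_RGB2HSV)[165:200,140:215]
i=b[165:200,140:215].astype(int);R,G,B=i[...,0],i[...,1],i[...,2]
for nm,m in(("red",(R>2*G)&(R>2*B)&(R>60)&(hsv[...,1]>180)),("blue",(B>1.5*R)&(B>1.3*G)&(B>50))):
    ys,xs=np.nonzero(m);print(nm,len(xs),(xs.mean()+140).round(2) if len(xs) else 0,(ys.mean()+165).round(2) if len(xs) else 0)
# pointer darkness along the scale rows
for r in range(182,192):
    g=b[r,150:215].astype(float).sum(1);print(r,' '.join(f"{int(v/3)}" for v in g[5:45]))
to([0,0,0],0)
cv2.imwrite(f'pics/{n}.png',cv2.resize(b[150:250,110:230,::-1],None,fx=6,fy=6,interpolation=cv2.INTER_CUBIC))
E
python3 ptr.py p1
```

```text
red 101 165.67 174.29
blue 64 189.48 173.12
182 91 92 93 93 94 94 95 95 90 79 72 62 58 58 61 62 73 88 95 97 97 97 99 98 96 99 97 101 99 97 99 99 95 86 79 74 74 74 71 75
183 88 93 93 92 91 94 94 91 89 83 77 69 64 66 68 69 80 92 96 96 95 97 96 96 96 99 99 100 100 101 102 102 100 95 90 88 88 85 86 90
184 85 91 96 100 99 101 101 97 92 87 77 60 53 61 67 77 91 99 102 103 102 98 98 99 98 107 111 111 112 116 115 116 117 113 110 107 102 96 104 118
185 96 107 117 124 127 126 125 122 117 108 86 57 51 71 92 109 119 125 125 126 123 120 120 111 110 127 133 133 134 137 140 139 139 136 136 130 120 109 124 145
186 126 133 140 147 150 148 148 148 146 132 97 63 60 87 115 133 144 148 148 146 148 147 144 129 121 142 151 148 146 149 154 153 146 145 148 146 132 122 138 152
187 141 140 143 153 153 147 144 152 153 136 96 60 59 85 109 125 147 154 150 144 148 154 152 135 125 147 152 145 136 146 154 154 139 134 150 153 138 126 145 153
188 140 130 133 149 151 137 130 148 151 130 87 52 49 71 89 114 146 154 139 127 137 153 152 135 125 147 152 138 122 136 153 153 138 130 149 153 137 125 148 154
189 134 124 132 151 151 135 124 146 145 119 71 40 39 51 70 109 144 152 137 120 135 151 153 136 123 147 152 137 120 134 151 148 133 129 150 153 137 125 145 156
190 130 118 132 149 150 134 124 145 141 109 62 35 36 41 59 106 143 152 136 116 133 153 152 135 124 147 152 137 121 140 154 145 127 129 151 152 135 127 149 154
191 128 117 131 152 152 134 124 144 141 105 59 36 38 38 59 105 145 151 136 115 133 151 151 135 127 148 154 137 126 148 153 145 126 129 152 154 134 125 149 157
t 7.92 pos [519.9 347.5  65.7] gap 13.8 J [22.9 53. ] F [ 9.1  5.4 -6.8] -> move [-56.17 -27.57   6.27] yaw 1.045
```

View pics/p1.png

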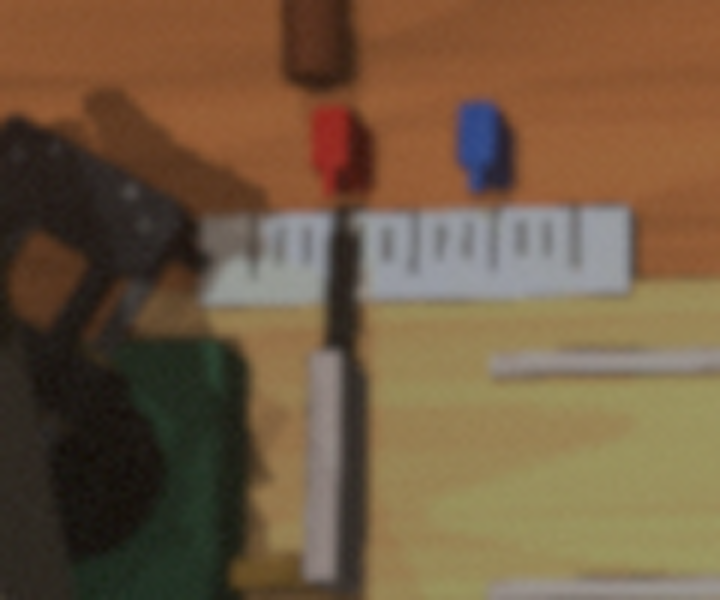

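```bash
python3 - <<'E'
from h import *
for f in("top0","p1_full"):
    b=cv2.imread(f"pics/{f}.png").astype(float);B,G,R=b[...,0],b[...,1],b[...,2]
    print(f)
    for r in range(170,184):
        s=slice(155,182);q=(R/(G+1))[r,s]
        w=np.clip(q-3,0,None);print(r,"red c",round((w*np.arange(155,182)).sum()/(w.sum()+1e-9),2),round(w.sum(),1),' '.join(f"{v:.1f}" for v in q[4:20]))
    for r in range(183,193):
        s=slice(160,183) ;d=np.clip(60-b[r,s].sum(1)/3,0,None) if r>184 else np.clip(70-b[r,s].sum(1)/3,0,None);print(r,"ptr c",round((d*np.arange(160,183)).sum()/(d.sum()+1e-9),2),d.round().astype(int).tolist())
g=[518.2,182.8,-.002]
print(proj(gpt(g,[[97,74,39],[103,74,39],[103,77,39],[60,74,39],[103,77,45]])).round(2).tolist())
E
```

```text
top0
170 red c 164.84 2.3 1.6 1.6 1.9 2.7 3.4 3.6 3.6 3.4 3.3 2.6 2.0 1.6 1.6 1.6 1.6 1.6
171 red c 164.8 1.8 1.6 1.6 1.9 2.7 3.4 3.4 3.4 3.3 3.3 2.7 2.1 1.8 1.7 1.6 1.6 1.6
172 red c 164.46 1.7 1.6 1.6 1.9 2.7 3.5 3.5 3.4 3.3 3.1 3.0 2.2 2.2 1.9 1.7 1.6 1.6
173 red c 164.56 1.5 1.6 1.6 1.9 2.7 3.3 3.4 3.3 3.3 3.1 2.6 2.6 2.1 2.1 1.7 1.6 1.6
174 red c 164.43 1.5 1.6 1.6 1.9 2.7 3.3 3.4 3.4 3.3 3.0 2.5 2.4 2.4 1.9 1.7 1.6 1.6
175 red c 164.58 1.6 1.6 1.6 1.9 2.7 3.4 3.4 3.3 3.4 3.0 2.8 2.3 2.2 2.0 1.7 1.6 1.6
176 red c 164.64 1.2 1.6 1.7 1.9 2.7 3.3 3.3 3.3 3.1 3.2 2.5 2.5 2.2 2.1 1.7 1.6 1.6
177 red c 164.26 0.6 1.6 1.6 1.8 2.4 3.1 3.2 3.2 3.0 2.8 2.5 2.2 2.2 1.9 1.7 1.6 1.6
178 red c 164.46 0.4 1.6 1.6 1.7 2.0 2.5 3.2 3.2 2.8 2.8 2.5 2.3 2.3 2.0 1.7 1.6 1.6
179 red c 165.0 0.2 1.6 1.6 1.6 1.7 2.1 2.9 3.2 2.7 2.5 2.4 2.4 2.3 2.0 1.7 1.6 1.6
180 red c 165.0 0.1 1.6 1.6 1.6 1.6 1.9 2.6 3.1 2.5 2.5 2.4 2.5 2.2 1.9 1.7 1.6 1.6
181 red c 0.0 0.0 1.6 1.6 1.6 1.6 1.9 2.5 2.7 2.2 2.0 2.1 2.1 2.1 1.8 1.7 1.6 1.6
182 red c 0.0 0.0 1.6 1.6 1.6 1.6 1.8 2.1 2.0 1.7 1.7 1.7 1.8 1.7 1.7 1.6 1.6 1.6
[... 2411 characters left out ...]
tr c 0.0 [0, 0, 0, 0, 0, 0, 0, 0, 0, 0, 0, 0, 0, 0, 0, 0, 0, 0, 0, 0, 0, 0, 0]
187 ptr c 167.0 [0, 0, 0, 0, 0, 0, 0, 1, 0, 0, 0, 0, 0, 0, 0, 0, 0, 0, 0, 0, 0, 0, 0]
188 ptr c 166.58 [0, 0, 0, 0, 0, 0, 7, 10, 0, 0, 0, 0, 0, 0, 0, 0, 0, 0, 0, 0, 0, 0, 0]
189 ptr c 166.77 [0, 0, 0, 0, 0, 0, 20, 20, 8, 0, 0, 0, 0, 0, 0, 0, 0, 0, 0, 0, 0, 0, 0]
190 ptr c 166.95 [0, 0, 0, 0, 0, 0, 24, 24, 19, 1, 0, 0, 0, 0, 0, 0, 0, 0, 0, 0, 0, 0, 0]
191 ptr c 166.98 [0, 0, 0, 0, 0, 0, 24, 22, 22, 1, 0, 0, 0, 0, 0, 0, 0, 0, 0, 0, 0, 0, 0]
192 ptr c 166.9 [0, 0, 0, 0, 0, 2, 25, 22, 21, 0, 0, 0, 0, 0, 0, 0, 0, 0, 0, 0, 0, 0, 0]
[[166.82, 183.91], [166.89, 181.25], [165.52, 181.29], [166.4, 200.44], [164.79, 180.57]]
```

The picture shows the pointer tip at col 166.6 and the red nose at col 164.9, so about 3.7 mm (0.36 rad) remains.

Request:
apply_moves(targets="0 0 0 0.1 -1; 0 0 0 0.2 -1; 0 0 0 0.3 -1; 0 0 0 0.36 -1; 0 0 0 0.36 -1; 0 0 0 0.36 -1", newtons=40)

```text
time: 8.42
position: [520.2, 347.2, 65.7]
tcp_rot: [[0.774, 0.634, 0.005], [0.634, -0.774, 0.002], [0.005, 0.001, -1.0]]
contact_force: [9.8, 5.4, -6.5]
finger_gap: 13.9
grasp_force: 40.0
```

```bash
python3 ptr.py p2 | egrep "^(red|185|186|188|190|t)"; python3 - <<'E'
from h import *
a=cams.capture('scene');cv2.imwrite('pics/s2_full.png',a[:,:,::-1])
b=cv2.imread('pics/p2_full.png')
f=lambda i,k:cv2.resize(np.clip(i.astype(float)*1.6,0,255).astype(np.uint8),None,fx=k,fy=k,interpolation=cv2.INTER_CUBIC)
cv2.imwrite('pics/s2.png',np.hstack([f(a[205:255,370:420,::-1],8),f(b[160:210,140:190],8)]))
E
```

```text
red 103 165.69 174.16
185 109 114 119 124 123 126 125 121 108 80 51 58 86 107 115 116 121 122 125 125 124 122 119 112 110 127 134 135 134 138 140 139 138 137 135 132 118 110 124 144
186 123 132 139 147 150 146 147 146 132 98 60 73 112 138 141 141 146 148 149 147 147 147 145 130 123 145 150 148 145 150 154 151 148 144 150 146 133 120 138 152
188 108 108 125 148 152 137 128 140 127 92 58 71 108 130 127 125 147 152 139 126 138 153 152 136 125 147 153 138 121 135 152 153 136 128 149 153 136 125 148 152
190 96 91 122 147 151 135 119 118 84 53 37 43 62 88 99 116 148 152 137 116 134 153 154 136 125 146 151 136 123 139 151 144 126 127 150 153 136 126 149 154
t 8.47 pos [520.2 347.2  65.6] gap 13.6 J [22.9 73.5] F [ 9.3  6.1 -6. ] -> move [-62.28  -6.13   6.26] yaw 0.687
```

View pics/s2.png

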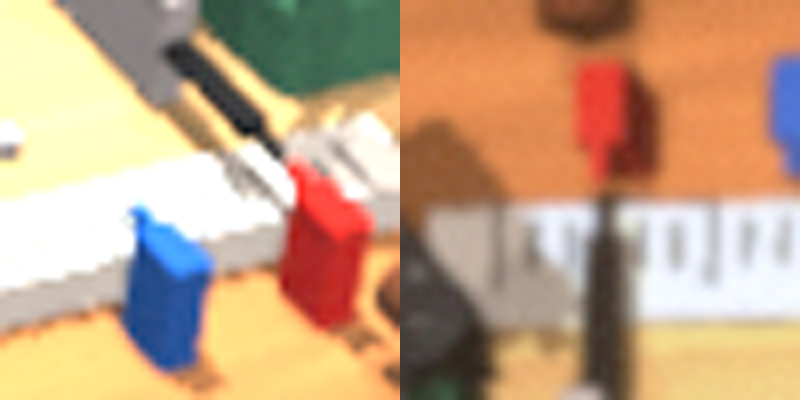

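The pointer now lines up with the red nose in both views, with about 1 mm or less left. I'll add a 0.05 rad trim, release and rise.

Request:
apply_moves(targets="0 0 0 0.05 -1; 0 0 0 0.05 -1; 0 0 0 0.05 -1; 0 0 0 0.05 0.2; 0 0 0 0.05 0.2; 0 0 0 0.05 0.2; 0 0 0 0.05 0.2; 0 0 0 0.05 0.2; 0 0 0 0.05 0.2; 0 0 -4 0.05 0.2; 0 0 -8 0.05 0.2; 0 0 -12 0.05 0.2; 0 0 -16 0.05 0.2; 0 0 -16 0.05 0.2; 0 0 -16 0.05 0.2", newtons=40)

```text
time: 9.77
position: [518.8, 346.8, 227.9]
tcp_rot: [[0.805, 0.593, 0.004], [0.593, -0.805, 0.002], [0.005, 0.001, -1.0]]
contact_force: [0.6, -0.2, -0.7]
finger_gap: 53.0
grasp_force: 0.0
```

```bash
python3 ptr.py p3 | egrep "^(red|185|186|188|190|t)"; python3 - <<'E'
from h import *
R=lambda p,k,cx,cy:None
im=cv2.imread("pics/p3_full.png");hsv=cv2.cvtColor(im,cv2.COLOR_BGR2HSV)
mk=np.zeros(im.shape[:2],np.uint8);cv2.circle(mk,(400,239),64,255,-1)
m=((hsv[:,:,1]>90)&(mk>0)).astype(np.uint8)
n,lab,st,ce=cv2.connectedComponentsWithStats(m)
c=cams.camera_model("top");o=np.array([c["cx"],c["cy"]])
for i in range(1,n):
    if st[i,4]>150:
        ys,xs=np.nonzero(lab==i);rr=cv2.minAreaRect(np.c_[xs,ys].astype(np.float32));print("blob",st[i],ce[i].round(1),rr)
        p=np.vstack([cv2.boxPoints(rr),rr[0],ce[i]]);u=(p-o)/c["fx"];p=o+(p-o)/(1-.093*(u**2).sum(1))[:,None]
        for z in (85,91):print(z,unproj(p,z)[:,:2].round(1).tolist())
# platter ellipse
sat=hsv[:,:,1];w=((sat<70)&(hsv[:,:,2]>90)).astype(np.uint8);n,lab,st,ce=cv2.connectedComponentsWithStats(w)
i=lab[200,400] or lab[270,400];cn,_=cv2.findContours((lab==i).astype(np.uint8),0,2);e=cv2.fitEllipse(max(cn,key=cv2.contourArea));print(e,unproj([e[0]],60))
E
```

```text
red 92 165.43 173.89
185 114 113 118 125 125 127 125 121 107 81 53 60 89 109 116 119 119 123 126 124 122 123 120 112 109 125 133 133 136 138 140 141 138 137 135 130 119 109 124 145
186 137 136 139 147 149 149 147 146 132 97 62 73 113 137 140 140 147 148 149 147 149 149 145 131 123 144 150 149 147 151 154 153 147 144 148 147 134 123 138 153
188 143 130 135 148 150 136 126 135 118 81 54 74 108 134 130 126 147 152 139 126 138 152 152 134 124 146 155 138 123 137 153 152 137 129 150 154 137 127 148 155
190 136 119 131 151 149 132 116 112 75 41 37 44 77 113 124 124 147 152 138 118 134 153 152 134 125 149 154 136 122 140 152 145 126 128 151 153 138 128 146 156
t 9.82 pos [518.1 346.5 225.6] gap 52.8 J [22.9 76.5] F [ 0.2  0.1 -1. ] -> move [-62.27  -2.84  22.54] yaw 0.635
blob [ 382  203   72   38 1446] [416.6 221. ] ((417.4068603515625, 221.16473388671875), (29.012596130371094, 73.4950180053711), 74.47589111328125)
85 [[520.1, -190.2], [557.1, -339.3], [498.3, -350.1], [462.3, -202.5], [509.2, -270.0], [509.5, -268.3]]
91 [[519.0, -189.1], [555.8, -337.3], [497.3, -348.1], [461.5, -201.3], [508.1, -268.4], [508.5, -266.8]]
blob [340 229  32  31 722] [355.6 244.3] ((355.5, 244.0), (30.0, 31.0), 90.0)
85 [[497.6, -111.4], [495.8, -174.3], [434.8, -170.8], [436.6, -108.7], [466.0, -141.2], [465.4, -141.4]]
91 [[496.6, -110.8], [494.8, -173.3], [434.2, -169.9], [436.0, -108.1], [465.2, -140.5], [464.6, -140.7]]
((398.89306640625, 237.9768524169922), (135.90451049804688, 142.22259521484375), 123.13130187988281) [[ 479.6194964  -233.85715061   60.        ]]
```

```bash
python3 - <<'E'
from h import *
a=cams.capture('scene')[:,:,::-1]
b=cv2.imread('pics/p3_full.png')
f=lambda i,k:cv2.resize(np.clip(i.astype(float)*1.5,0,255).astype(np.uint8),None,fx=k,fy=k,interpolation=cv2.INTER_CUBIC)
cv2.imwrite('pics/s3.png',np.hstack([f(a[208:240,386:418],12.5),f(b[168:200,150:182],12.5)]))
g=[518.2,182.8,-.002]
print((proj(gpt(g,[[60,78,39],[100,78,39],[103,78,39],[103,79,39],[103,78,36]]),"scene")).round(2).tolist())
E
```

```text
[[395.53, 214.47], [404.43, 223.78], [405.11, 224.5], [405.48, 224.41], [404.93, 225.49]]
```

View pics/s3.png

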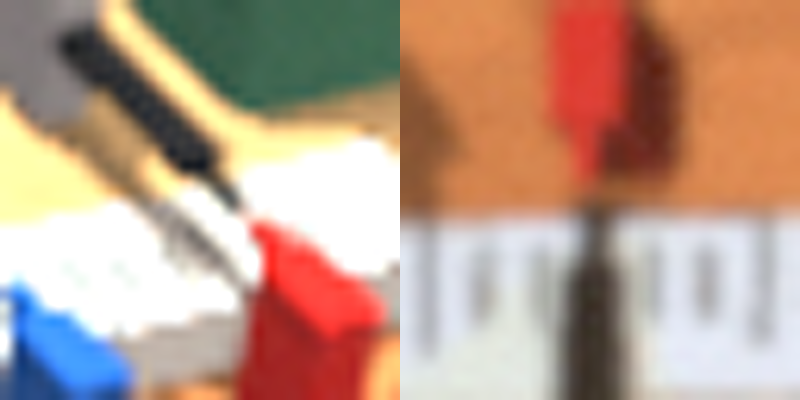

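Both views show the pointer tip in line with the red nose, within about 1 mm, so step 1 is done. Next is the loaf.

```bash
python3 - <<'E'
from h import *
to([510,-267.5,160],103.9)
def dproj(P,n,kk,sh):
    p=proj(P,n);m=cams.camera_model(n);o=np.array([m["cx"],m["cy"]]);u=(p-o)/m["fx"];return o+(p-o)*(1+kk*(u**2).sum(1))[:,None]+sh
ax=np.array([np.cos(np.radians(103.9)),np.sin(np.radians(103.9)),0])
P=np.array([510,-267.5,91])+np.array([[0],[-75],[75]])*ax
print(dproj(P,"scene",-.143,[.7,1.7]).round(1).tolist(),dproj(P,"top",-.093,[.2,1]).round(1).tolist())
a=cv2.imread('pics/s2_full.png');hsv=cv2.cvtColor(a,cv2.COLOR_BGR2HSV)[205:260,130:245]
m=(hsv[...,1]>90).astype(np.uint8);n,lab,st,ce=cv2.connectedComponentsWithStats(m)
for i in range(1,n):
    if st[i,4]>200:print(st[i]+[130,205,0,0,0],ce[i]+[130,205])
E
```

```text
t 9.87 pos [517.8 346.3 224.4] gap 52.6 J [22.9 76.5] F [ 0.   0.6 -0.2] -> move [-37.02  48.96   6.49] yaw -1.178
[[174.9, 230.9], [143.3, 243.1], [204.9, 219.3]] [[417.1, 221.3], [451.7, 211.6], [381.9, 231.1]]
[211 205  34  20 501] [225.11776447 213.24151697]
[ 141  209   65   44 1492] [174.13538874 231.88002681]
```

Request:
apply_moves(targets="-37 49 0 -1.18 1; -37 49 0 -1.18 1; -37 49 0 -1.18 1; -37 49 0 -1.18 1; -37 49 0 -1.18 1; -37 49 0 -1.18 1; -37 49 0 -1.18 1; -37 49 0 -1.18 1; -37 49 0 -1.18 1; -37 49 0 -1.18 1; -37 49 0 -1.18 1; -37 49 0 -1.18 1; -37 49 0 -1.18 1; -37 49 0 -1.18 1; -37 49 4 -1.18 1; -37 49 6.5 -1.18 1; -37 49 6.5 -1.18 1; -37 49 6.5 -1.18 1; -37 49 6.5 -1.18 1; -37 49 6.5 -1.18 1")

```text
time: 11.53
position: [511.5, -266.2, 161.7]
tcp_rot: [[-0.243, 0.97, 0.001], [0.97, 0.243, -0.0], [-0.001, 0.001, -1.0]]
contact_force: [-0.1, 0.2, -1.3]
finger_gap: 88.1
grasp_force: 0.0
```

```bash
python3 - <<'E'
from h import *
to([510,-267.5,74],103.9)
E
```

```text
t 11.53 pos [ 511.5 -266.2  161.7] gap 88.1 J [-39.3 -53.3] F [-0.1  0.2 -1.3] -> move [-0.09 -0.18  8.77] yaw 0.003
```

Request:
apply_moves(targets="-0.1 -0.1 2.5 0 1; -0.1 -0.1 5 0 1; -0.1 -0.1 7 0 1; -0.1 -0.1 8.6 0 1; -0.1 -0.1 8.7 0 1; -0.1 -0.1 8.7 0 1; -0.1 -0.1 8.7 0 1; -0.1 -0.1 8.7 0 1", newtons=15)

```text
time: 12.2
position: [511.0, -268.7, 75.4]
tcp_rot: [[-0.242, 0.97, 0.002], [0.97, 0.242, -0.002], [-0.002, 0.002, -1.0]]
contact_force: [-0.1, 0.6, 0.2]
finger_gap: 88.3
grasp_force: 0.0
```

```bash
python3 - <<'E'
from h import *
to([510,-267.5,74],103.9)
a=cams.capture('scene')[:,:,::-1]
cv2.imwrite('pics/l1.png',cv2.resize(np.clip(a[150:290,100:280].astype(float)*1.4,0,255).astype(np.uint8),None,fx=4.2,fy=4.2,interpolation=cv2.INTER_CUBIC))
E
```

```text
t 12.2 pos [ 511.  -268.7   75.4] gap 88.3 J [-39.5 -53.5] F [-0.1  0.6  0.2] -> move [ 0.14 -0.07  0.14] yaw 0.002
```

View pics/l1.png

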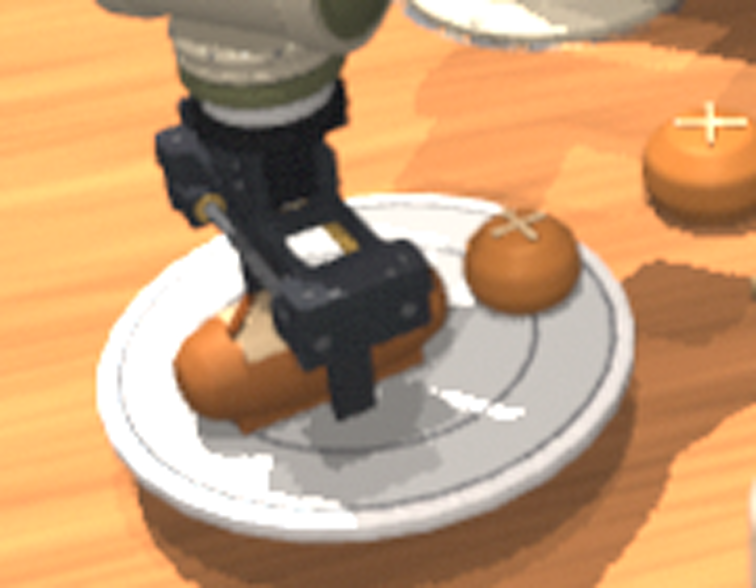

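The view shows the fingers straddling the loaf near its middle, and the roll is clear. I'll close and lift.

Request:
apply_moves(targets="0 0 0 0 0.7; 0 0 0 0 0.6; 0 0 0 0 0.5; 0 0 0 0 0.45; 0 0 0 0 0.3; 0 0 0 0 0; 0 0 0 0 0; 0 0 0 0 0; 0 0 0 0 0", newtons=18)

```text
time: 13.0
position: [510.4, -268.8, 73.8]
tcp_rot: [[-0.242, 0.97, 0.0], [0.97, 0.242, -0.0], [-0.0, 0.0, -1.0]]
contact_force: [1.3, -0.7, 1.6]
finger_gap: 61.3
grasp_force: 17.7
```

Request:
apply_moves(targets="0 0 -0.5 0 0; 0 0 -1.5 0 0; 0 0 -3 0 0; 0 0 -5 0 0; 0 0 -7 0 0; 0 0 -9 0 0; 0 0 -9 0 0; 0 0 -9 0 0; 0 0 -9 0 0; 0 0 -9 0 0", newtons=20)

```text
time: 13.83
position: [509.7, -268.2, 162.2]
tcp_rot: [[-0.242, 0.97, -0.002], [0.97, 0.242, 0.002], [0.002, -0.002, -1.0]]
contact_force: [0.6, 0.2, -3.8]
finger_gap: 61.2
grasp_force: 20.0
```

```bash
python3 - <<'E'
from h import *
import sys
def und(p,n,kk,sh):
    m=cams.camera_model(n);o=np.array([m["cx"],m["cy"]]);p=np.atleast_2d(np.array(p,float))-sh;u=(p-o)/m["fx"];return o+(p-o)/(1+kk*(u**2).sum(1))[:,None]
c=lambda x,y:(90+(x+.5)/3.75-.5,140+(y+.5)/3.75-.5)
g=np.array([518.2,182.8,-.002])
def G(p,z):
    w=unproj(und(p,"top",-.093,[.2,1]),z)[0];e=w[:2]-g[:2];return np.round([e[0]+g[2]*e[1],e[1]-g[2]*e[0]],1)
for n,p,z in(("ptr0",(176.3,185),39),("ptr now",(165.35,185),39),("nose",(164.9,181),39),("rail",c(384,266),23),("rail -",c(384,408),23),("plate0 mid",c(313,328),59),("railend",c(723,257),23)):print(n,G(p,z))
a=cams.capture('scene');t=cams.capture('top')
f=lambda i,k:cv2.resize(np.clip(i[:,:,::-1].astype(float)*1.4,0,255).astype(np.uint8),None,fx=k,fy=k,interpolation=cv2.INTER_CUBIC)
cv2.imwrite('pics/l2s.png',a[:,:,::-1]);cv2.imwrite('pics/l2t.png',t[:,:,::-1])
to([518,175,150],90)
for n,im in(("scene",a),("top",t)):
    h=cv2.cvtColor(im,cv2.COLOR_RGB2HSV);P=np.round(proj([510,-268,180-31],n)[0]).astype(int);print(n,P)
cv2.imwrite('pics/l2.png',np.hstack([f(a[150:270,100:220],3.3),f(t[160:280,360:480],3.3)]))
E
```

```text
ptr0 [96.6 54.8]
ptr now [97.4 79.2]
nose [106.5  80.5]
rail [41.8 22.4]
rail - [-42.   21.2]
plate0 mid [-0.6 54.6]
railend [  41.7 -176.4]
t 13.93 pos [ 509.9 -268.4  162.5] gap 61.4 J [-39.5 -53.5] F [-0.9  0.2 -3.8] -> move [42.83 11.5   1.31] yaw 0.244
scene [170 208]
top [426 215]
```

View pics/l2.png

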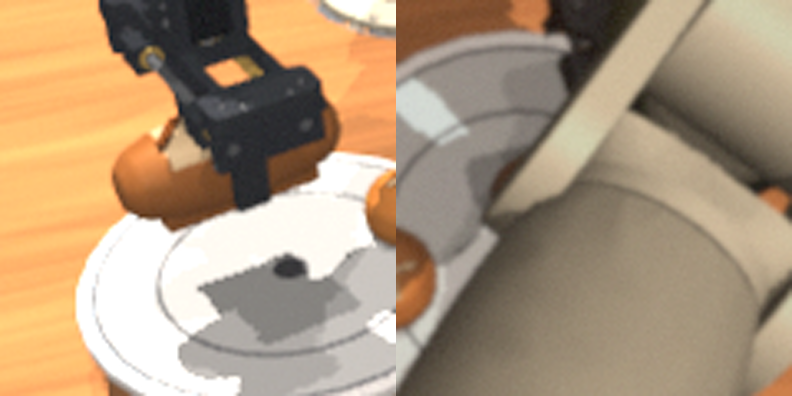

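The picture shows the loaf held level, with its ends at scene columns of about 134 and 203.

```bash
python3 - <<'E'
from h import *
def dproj(P,n,kk,sh):
    p=proj(P,n);m=cams.camera_model(n);o=np.array([m["cx"],m["cy"]]);u=(p-o)/m["fx"];return o+(p-o)*(1+kk*(u**2).sum(1))[:,None]+sh
ax=np.array([-.242,.97,0])
# silhouette: capsule-ish loaf: cyl half 44 + hemisphere r31
u,v=np.meshgrid(np.linspace(0,np.pi,30),np.linspace(0,2*np.pi,40))
S=31*np.c_[(np.cos(u)).ravel(),(np.sin(u)*np.cos(v)).ravel(),(np.sin(u)*np.sin(v)).ravel()]
for nm,C in(("platter",[510,-267.5,91]),("held",[509.9,-268.4,179.5])):
    ay=np.array([.97,.242,0])
    P=np.vstack([np.array(C)+(S[:,:1]+s*44)*ax+S[:,1:2]*ay+S[:,2:]*[[0,0,1]] for s in(-1,1)])
    for n,k,sh in(("scene",-.143,[.7,1.7]),("top",-.093,[.2,1])):
        p=dproj(P,n,k,sh);print(nm,n,p.min(0).round(1),p.max(0).round(1),"mid",((p.min(0)+p.max(0))/2).round(1))
print("mm per px", dproj(np.array([[510,-268,91],[510-2.42,-268+9.7,91]]),"scene",-.143,[.7,1.7]).round(2).tolist())
a=cv2.imread('pics/l2s.png');g=a[178:216,125:212].astype(int)
for r in (186,190,195,200,204,208):print(r,[int(v) for v in a[r,126:142,1]],"|",[int(v) for v in a[r,194:210,1]])
E
```

```text
platter scene [142.1 210.3] [206.4 252.2] mid [174.3 231.2]
platter top [381.  200.3] [453.3 242.4] mid [417.1 221.4]
held scene [134.5 177. ] [202.2 219.8] mid [168.3 198.4]
held top [389.5 189.6] [468.7 235.6] mid [429.1 212.6]
mm per px [[174.63, 230.94], [178.72, 229.35]]
186 [138, 136, 134, 133, 133, 133, 133, 133, 132, 133, 136, 139, 141, 145, 146, 147] | [43, 29, 31, 37, 51, 59, 55, 51, 79, 113, 113, 109, 110, 110, 109, 109]
190 [145, 146, 148, 151, 151, 153, 153, 153, 154, 154, 152, 154, 153, 152, 152, 150] | [33, 32, 31, 30, 41, 58, 55, 47, 63, 94, 111, 110, 110, 112, 111, 112]
195 [142, 142, 141, 142, 142, 142, 141, 141, 140, 139, 134, 120, 106, 102, 104, 106] | [54, 53, 51, 49, 48, 47, 52, 86, 115, 113, 115, 115, 114, 113, 113, 110]
200 [141, 142, 142, 142, 142, 142, 143, 133, 105, 89, 91, 92, 93, 96, 101, 103] | [43, 56, 141, 208, 209, 209, 209, 209, 209, 209, 209, 210, 209, 210, 197, 170]
204 [139, 140, 140, 139, 139, 138, 141, 121, 68, 68, 76, 81, 84, 83, 83, 85] | [71, 122, 169, 196, 209, 209, 209, 209, 209, 209, 208, 200, 180, 180, 180, 180]
208 [144, 146, 145, 146, 148, 146, 148, 149, 131, 72, 55, 60, 67, 67, 67, 69] | [163, 175, 181, 173, 173, 178, 182, 174, 177, 171, 158, 165, 170, 173, 180, 180]
```

Request:
apply_moves(targets="1 0.3 0 0 0; 3 0.8 0 0.02 0; 6 1.6 0 0.04 0; 9 2.4 0 0.06 0; 12 3.2 0 0.08 0; 15 4.1 0 0.1 0; 18 4.9 0 0.12 0; 21 5.7 0 0.14 0; 24 6.5 0 0.16 0; 27 7.3 0 0.18 0; 30 8.1 0 0.2 0; 33 8.9 0 0.22 0; 36 9.7 0 0.24 0; 39 10.5 0 0.245 0; 41 11.1 0 0.245 0; 42.3 11.4 0 0.245 0; 42.9 11.6 0 0.245 0; 42.9 11.6 0 0.245 0; 42.9 11.6 0 0.245 0; 42.9 11.6 0 0.245 0", newtons=22)

```text
time: 15.6
position: [519.1, 174.9, 163.5]
tcp_rot: [[0.002, 1.0, -0.0], [1.0, -0.002, -0.0], [-0.0, -0.0, -1.0]]
contact_force: [-0.0, 0.1, -3.9]
finger_gap: 61.3
grasp_force: 21.9
```

```bash
python3 - <<'E'
from h import *
to([519,176,30],89.9)
print(monitor.observe()["grasp_force"])
E
```

```text
t 15.6 pos [519.1 174.9 163.5] gap 61.3 J [6.2 6.4] F [-0.   0.1 -3.9] -> move [ 1.100e-01 -1.000e-02  1.335e+01] yaw -0.0
21.935092471539974
```

Request:
apply_moves(targets="0.1 0 1 0 0; 0.1 0 3 0 0; 0.1 0 5 0 0; 0.1 0 7 0 0; 0.1 0 9 0 0; 0.1 0 10.5 0 0; 0.1 0 11.5 0 0; 0.1 0 12.2 0 0; 0.1 0 12.6 0 0; 0.1 0 12.8 0 0; 0.1 0 12.8 0 0; 0.1 0 12.8 0 0; 0.1 0 12.8 0 0")

```text
time: 16.68
position: [519.5, 176.7, 36.3]
tcp_rot: [[0.001, 1.0, 0.001], [1.0, -0.001, 0.0], [0.0, 0.001, -1.0]]
contact_force: [-0.4, -0.7, -3.3]
finger_gap: 61.1
grasp_force: 21.9
```

```bash
cat > chk.py <<'E'
from h import *
s=cams.capture('scene');cv2.imwrite('pics/c1s.png',s[:,:,::-1]);t=cams.capture('top');cv2.imwrite('pics/c1t.png',t[:,:,::-1])
to([519,176,28.8],89.9)
print(monitor.observe()["grasp_force"],[(n,[(np.round(d["at"],1).tolist(),round(d["score"],2)) for d in search_frame(n,c)[:2]]) for c in("scene","top") for n in("stop_face","loaf")])
E
python3 chk.py
```

```text
t 16.78 pos [519.4 176.7  36.1] gap 61.3 J [6.4 6.5] F [-0.5  0.2 -3.3] -> move [-0.07 -0.04  0.73] yaw 0.001
21.935250526294112 [('stop_face', [([392.7, 213.2], 0.8)]), ('loaf', [([343.4, 210.6], 0.87)]), ('stop_face', [([224.6, 227.3], 0.33)]), ('loaf', [([226.4, 226.0], 0.84)])]
```

Request:
apply_moves(targets="0 0 0.2 0 0; 0 0 0.4 0 0; 0 0 0.55 0 0; 0 0 0.65 0 0; 0 0 0.7 0 0; 0 0 0.7 0 0; 0 0 0.7 0 0")

```text
time: 17.57
position: [519.1, 176.7, 28.8]
tcp_rot: [[0.001, 1.0, -0.0], [1.0, -0.001, -0.0], [-0.0, -0.0, -1.0]]
contact_force: [-1.7, -1.0, 0.7]
finger_gap: 61.5
grasp_force: 21.7
```

Request:
apply_moves(targets="0 0 0 0 0.5; 0 0 0 0 0.7; 0 0 0 0 1; 0 0 0 0 1; 0 0 0 0 1; 0 0 0 0 1; 0 0 -2 0 1; 0 0 -5 0 1; 0 0 -9 0 1; 0 0 -13 0 1; 0 0 -17 0 1; 0 0 -20 0 1; 0 0 -20 0 1")

```text
time: 18.65
position: [521.0, 177.0, 235.0]
tcp_rot: [[0.001, 1.0, 0.011], [1.0, -0.001, 0.001], [0.001, 0.011, -1.0]]
contact_force: [0.3, 0.5, 0.1]
finger_gap: 88.6
grasp_force: 0.0
```

Request:
apply_moves(targets="-4 0 0 0 1; -8 0 0 0 1; -12 0 0 0 1; -16 0 0 0 1; -20 0 0 0 1; -24 0 0 0 1; -28 0 0 0 1; -32 0 0 0 1; -36 0 0 0 1; -40 0 0 0 1; -40 0 0 0 1; -40 0 0 0 1; -40 0 0 0 1")

```text
time: 19.73
position: [518.5, -222.8, 227.9]
tcp_rot: [[0.001, 1.0, -0.001], [1.0, -0.001, 0.001], [0.001, -0.001, -1.0]]
contact_force: [-0.6, -0.1, -0.1]
finger_gap: 88.1
grasp_force: 0.0
```

```bash
cat > fin.py <<'E'
from h import *
def und(p,n="top",kk=-.093,sh=(.2,1)):
    m=cams.camera_model(n);o=np.array([m["cx"],m["cy"]]);p=np.atleast_2d(np.array(p,float))-sh;u=(p-o)/m["fx"];return o+(p-o)/(1+kk*(u**2).sum(1))[:,None]
g=np.array([519,181.7,-.002])
t=cams.capture('top');cv2.imwrite('pics/f.png',t[:,:,::-1])
hsv=cv2.cvtColor(t,cv2.COLOR_RGB2HSV)
print("loaf",[(d["at"],d["score"]) for d in search_frame("loaf","top")[:2]],"roll",[(d["at"],d["score"]) for d in search_frame("round_roll","top")[:2]])
for r in(222,226,230):
    print(r,[(int(v[0]),int(v[2])) for v in hsv[r,160:186]],"|",[(int(v[0]),int(v[2])) for v in hsv[r,246:262]])
print("col",[(int(v[0]),int(v[1]),int(v[2])) for v in hsv[200:256:1,215]])
# expected columns
dp=lambda P:proj(gpt(g,P))
def D(P):
    p=dp(P);m=cams.camera_model("top");o=np.array([m["cx"],m["cy"]]);u=(p-o)/m["fx"];return (o+(p-o)*(1-.093*(u**2).sum(1))[:,None]+[.2,1]).round(1)
print("face z59 y=73",D([0,73,59]),"loaf ends z46 y=71,-79",D([[0,71,46],[0,-79,46]]).tolist())
to([519,176,200],90)
E
python3 fin.py; python3 ptr.py p9|egrep "^(red|185|186|188|190)"
```

```text
loaf [([202.7, 228.0], 0.56)] roll [([348.4, 240.5], 0.89)]
222 [(13, 144), (7, 152), (7, 151), (8, 142), (10, 114), (11, 73), (11, 67), (12, 76), (12, 90), (11, 100), (12, 108), (12, 111), (12, 113), (11, 114), (12, 114), (12, 117), (12, 121), (15, 133), (19, 149), (18, 151), (18, 138), (15, 117), (13, 99), (11, 94), (12, 98), (17, 109)] | [(26, 157), (26, 157), (26, 155), (26, 158), (26, 154), (26, 155), (26, 155), (26, 155), (26, 156), (26, 156), (26, 155), (26, 156), (26, 156), (25, 156), (26, 155), (26, 155)]
226 [(9, 149), (9, 151), (11, 152), (12, 141), (8, 116), (11, 80), (11, 79), (12, 93), (12, 103), (11, 113), (12, 119), (11, 119), (12, 120), (11, 119), (11, 121), (12, 121), (12, 119), (13, 113), (14, 107), (12, 97), (11, 95), (13, 96), (17, 114), (20, 137), (24, 150), (23, 155)] | [(25, 156), (26, 156), (26, 155), (26, 156), (26, 156), (26, 156), (25, 157), (26, 156), (25, 156), (26, 154), (25, 155), (26, 154), (25, 156), (26, 154), (27, 154), (25, 156)]
230 [(11, 151), (8, 151), (9, 153), (8, 141), (10, 112), (11, 77), (11, 75), (11, 91), (11, 99), (12, 109), (12, 115), 
[... 1362 characters left out ...]
 -> move [39.8   0.04  2.87] yaw 0.001
red 93 165.4 173.89
185 117 117 122 125 128 129 128 124 111 81 55 62 90 111 118 120 123 126 127 128 127 125 125 115 113 131 137 137 137 142 144 143 142 139 138 133 122 112 127 148
186 139 140 141 150 152 151 152 150 135 101 63 76 115 141 146 141 150 153 152 150 152 151 149 132 124 146 154 151 148 153 157 157 150 145 152 150 136 124 141 157
188 148 133 136 153 155 140 132 142 124 82 53 74 111 135 132 129 152 154 144 128 141 157 154 137 129 151 158 142 125 139 155 155 139 132 152 155 138 128 150 157
190 140 122 136 154 156 138 121 118 78 48 39 47 80 117 127 126 150 157 139 120 135 156 155 137 128 153 155 138 124 142 155 147 129 130 155 157 139 129 150 158
```

```bash
python3 - <<'E'
import cv2
b=cv2.imread('pics/f.png');h=cv2.cvtColor(b,cv2.COLOR_BGR2HSV);o=cv2.cvtColor(cv2.imread('pics/top0.png'),cv2.COLOR_BGR2HSV)
for r in(226,229,232,235):print(r,[int(v) for v in h[r,228:248,2]],[int(v) for v in h[r,228:248,1]])
print("plate0",[int(v) for v in o[226,165:186,2]])
s=cv2.imread('pics/c1s.png')
E
```

```text
226 [81, 78, 75, 71, 69, 67, 59, 60, 81, 105, 111, 117, 123, 133, 142, 148, 153, 155, 156, 156] [167, 177, 160, 162, 163, 160, 160, 140, 129, 126, 126, 126, 129, 115, 108, 103, 102, 99, 100, 100]
229 [78, 75, 72, 69, 69, 66, 61, 60, 80, 102, 111, 117, 120, 125, 124, 125, 126, 129, 135, 147] [160, 160, 159, 163, 148, 147, 150, 149, 131, 130, 124, 126, 130, 129, 125, 133, 125, 119, 115, 102]
232 [71, 70, 66, 63, 60, 59, 57, 65, 78, 94, 110, 117, 119, 120, 121, 121, 120, 120, 119, 120] [162, 149, 158, 146, 162, 151, 148, 133, 131, 125, 125, 126, 131, 130, 126, 129, 128, 125, 126, 128]
235 [60, 59, 58, 59, 65, 73, 82, 86, 99, 112, 121, 121, 120, 121, 121, 122, 120, 122, 118, 120] [157, 156, 154, 138, 133, 133, 124, 122, 124, 130, 122, 129, 128, 129, 131, 127, 128, 123, 134, 128]
plate0 [148, 150, 149, 149, 139, 134, 143, 149, 147, 144, 116, 74, 57, 59, 70, 105, 142, 152, 150, 151, 151]
```

```bash
python3 -c "
from plant import env
print(env.job_done())"
```

```text
the job is handed in; nothing more can be done
None
```

The job is handed in, with no verdict returned: by my camera estimates the pointer is about 1 mm from the red nose, the loaf lies between the rails with its centre about 78 mm from the stop face (70–85 allowed), and the roll is still on the platter.

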